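# Load two steel flange plates into the sprung stacking lift

## Robot

A 6-joint arm with a two-finger parallel gripper is mounted at the origin on the work surface. World frame = base frame: x ahead of the robot, y to its left, z up, the work surface at z = 0. Lengths are in mm, angles in rad, forces in N, time in s.
With the tool pointing down it reaches from about 150 to 775 mm from the base axis. Payload 6.1 kg.
Tool frame: the origin (TCP) lies at the very end of the fingers, on their centre line; the grasp point (between the pads) lies 19 mm behind it (ctrl.pinch_z is the x of the grasp point in the tool frame, in mm); x points along the fingers, z is the direction in which the jaws open and shut, and the axes are right-handed (so a half turn about x gives the same grasp; the last joint's range is limited). The gripper opens to 85 mm and grips with 20 to 120 N. Pads are 22 mm wide; open, the fingers measure 114 mm over their backs; the gripper's body (76 mm by 85 mm) begins 54 mm behind the grasp point. The pads swing forward as they close: fully open they stand 13 mm farther back than shut.
Start: joints at [-1.194, 0.126, -0.04, 1.405, 0, 1.571], TCP at [193.164, -488.155, 231.295] pointing down, gripper open.
Joint ranges: [-2.72, 2.72], [-0.95, 1.95], [-1.27, 1.35], [-1.78, 2.02], [-1.46, 1.47], [-3.14, 3.14]. Speed limits (rad/s): [2.39, 2.39, 3.01, 3.14, 3.14, 3.14].

## Interface

Orientations are given as a unit quaternion [x, y, z, w].
In Python, from rig import ctrl gives the robot as it stands. The module is installed in compiled form; this text tells all that it offers.
- The arm moves only by the shell command python3 -m handwheel 'ROWS'. ROWS is JSON, a list of rows, each a list of 3 entries, a list of its own where there are three numbers: the opening, from -1 (shut) to 1 (fully open), so that 0 is half open, then the shift along the tool's x, y, z in cm, then the turn about the tool's x in rad. In form: [[hand, [dx, dy, dz], twist], ...]. A call has 1 to 20 rows; each row is the pose to reach, as a shift and turn from the pose commanded when the call began, along the tool's axes at that moment; what a row does not reach only later rows make up. A row lasts 1/10 s, in which the tool goes at most 50 mm and 8.59 degrees, less where a joint would pass 70% of its speed; a pose out of reach is approached as far as the arm can. A call with a gripper value outside its range is refused whole. The fingers move at their own pace and stop on an object; the grip force is fixed at half the most. Time passes only in rows, so rows that repeat a pose let the fingers close. It gives the time, the measured TCP pose, the force and the opening at its end, in the units of the state.
- ctrl.get_state(): the state, without advancing time (a new reading comes with each control period).
- ctrl.camera(name): name is "side" or "top"; returns a dict with "img" (480x640x3 uint8, blue, green, red), "depth" (480x640 float32, mm along the optical axis (not along the pixel's ray), 0 where there is no reading), "camera_matrix" (3x3 intrinsics, pixels), "world_from_camera" (4x4, takes a point from camera to world coordinates). Camera axes: x right, y down, z forward; pixel columns grow to the right and rows downward; lengths in mm; the calibration is good to about 2 mm. A picture is of the moment at which its call begins.
- ctrl.sign_off(): hands the job in, once; it reports no verdict.
Trained networks look in a picture, given as the dict that the camera call returned (one of the last four; its "shot" number tells which), for a name from the list of things; names that differ only in an ending like _2 or _b are one class to them, and where a whole thing is asked for, a point or a joint stands for the part that bears it (a point fixed in the world has none). Each returns a list of dicts, best first, with "score" (0 to 1); they miss things now and then, are a little off and sometimes report something else, mostly with a low value. They report only what shows in the picture. A call takes as long as a camera call. They do not tell look-alikes from the thing itself.
- ctrl.recognise(thing, picture): "at" ([x, y, z] in mm, in world coordinates, good to about 4 mm: the middle of the surface that is visible of it).
- ctrl.masks_of(thing, picture): "region" (480x640 bool, what is visible of it).
- ctrl.tip_of(thing, picture): "at" ([x, y, z] in mm, in world coordinates, good to about 4 mm: a listed point, or the origin of a listed thing).
The state is a dict: "clock": time; "qpos": joint angles; "joint_velocities": joint speeds; "joint_torque": joint torques, N m; "tcp_pos": TCP position; "tool_rot": TCP orientation; "contact_force": force on the tool from outside, world axes, zero at the start; "moment": the same for the moment, N m; "width": opening from 0.0 (shut) to 1.0 (fully open).
Only numpy, scipy, OpenCV 4.12 (cv2) and the standard library are available. Lean on these libraries where they do the work, as an engineer would, in place of code of your own. Each camera call takes 0.05 s, during which the arm holds its last target. There are 200 camera calls.

## Task

Load the two steel plates into the square well of the sprung lift: slide the thick square one off its deck into the well first, then slide the thinner one with the notched corners in on top of it, without lifting either plate. Then press the stack down so that, once you let go, the upper plate's top stays flush with the decks; the lift never comes back up if you press it too far. Leave the other things on the bench where they are.

Things in the scene. Friction and masses are not known exactly. Their poses are not given: they have to be found in the camera images.
- lift: Fixed L-shaped aluminium loader, origin on the bench under the centre of its square well, z up. Two flat decks, tops 60 mm above the bench, lead into the well: one runs out along the lift's -x, one along its -y, each from 33 to 190 mm from the well's centre. Each deck is a channel 66 mm wide between rails 6 mm thick, 6 mm higher than the deck.
- mouth (a point): Centre of the well at the height of the decks' tops, axes as the lift's. The well is 66 x 66 mm, open to both decks, closed on its +x and +y sides by end walls 6 mm thick that stand 14 mm above the decks (inner faces 33 mm from the centre): a plate pushed in along a deck runs up against the wall opposite.
- tray_top (a point): Centre of the top of the 50 x 50 mm steel tray in the well that carries the plates. Empty it stands 2 to 5 mm below the decks. It rides on a soft spring, 0.70 N per mm, 26 mm travel: it sinks under weight or a push and springs back by the push divided by this stiffness on letting go. The spring stands on a carriage (see there).
- carriage (a joint): How far (m) the friction-braked carriage under the tray's spring has gone down, 0 to 0.022, 0 to 0.003 at the start. It stays put until the load on the spring (plates and push together) passes about 12 N; then the brake slips and it goes down for good: it never rises by itself.
- thick_centre (a point): Centre (half-way up) of the loose thick steel plate, 60 x 60 x 16 mm, full square with four small dark bores, about 0.4 kg (may be 40 percent more or less), z up through its thickness. It lies flat in one of the two deck channels, either one, its centre 85 to 125 mm from the well's.
- thin_centre (a point): Centre (half-way up) of the loose thinner steel plate, 60 x 60 x 12 mm, all four corners notched out by 11 x 11 mm, one dark bore in the middle, about 0.3 kg (may be 40 percent more or less), z up through its thickness. It lies flat in the other deck channel, its centre 85 to 125 mm from the well's.
- thick: The thick plate itself, origin at the centre of its underside.
- thin: The thin plate itself, origin at the centre of its underside.
- motor: Bystander: black stepper motor, 57 x 57 x 62 mm, shaft 22 mm upwards, standing in the corner between the two decks. Origin under its centre.
- limit_switch: Bystander: blue limit switch lying on the bench right of the loader, 90 x 30 x 28 mm. Origin under the middle of its blue case.
- tube_joint: Bystander: grey plastic tube joint beyond the loader, 60 x 26 x 22 mm. Origin under the middle of its block.
- screwdriver: Bystander: screwdriver lying on the bench to the left.
- bearing: Bystander: steel ball bearing ring, 42 mm across, 12 mm high, lying on the bench to the right. Origin under its centre.
- coupling: Bystander: aluminium shaft coupling, 25 mm across, 30 mm high, standing far right of the loader. Origin under its centre.
- wrench: Bystander: steel wrench lying on the bench to the left, beyond the screwdriver.
Things that resemble listed ones, but are neither listed nor needed, are in the scene too. What is shaped like the thin but pink or turquoise is not meant.

How it is judged (in metres and radians):
On the way, in this order (a step that is already met when the one before it is completed fails the run):
1. the thick plate lies in the well while the thin one is still out on its deck (horizontal distance between thick_centre and mouth below 0.009 m and horizontal distance between thin_centre and mouth above 0.05 m and z of thick_centre in the frame of tray_top below 0.011 m and angle between thick_centre's own z axis and vertical below 0.06 rad), for 0.2 s.
2. the thin plate lies in the well on top of the thick one (horizontal distance between each of thick_centre, thin_centre and mouth below 0.009 m and z of thin_centre in the frame of thick_centre between 0.0115 and 0.0165 m), for 0.2 s.
At the end, for the whole second after the job is handed in: Both plates are in the well (centres within 9 mm of its centre line), level, the thin one lying on the thick one, its top within 2.5 mm of the decks' height above or below, at rest (all of step 2 and z of thin_centre in the frame of mouth between -0.0085 and -0.0035 m and angle between each of thin_centre, thick_centre's own z axis and vertical below 0.06 rad and linear speed of each of thin, thick below 0.01 m/s); the robot touches nothing.
It fails at once if a plate is lifted (its centre more than 35 mm above the decks) (z of any of thick_centre, thin_centre in the frame of mouth above 0.035 m).
It fails at once if a bystander is displaced by more than 20 mm (distance of any of motor, limit_switch, tube_joint, screwdriver, bearing, coupling, wrench from where it was at the start of the episode above 0.02 m).
It also fails if it takes over 72 s, if anything falls off the work surface, if the arm or the gripper's body presses on something with over 40 N, if the wrist force passes 120 N, or if a joint passes its speed limit or range.

## Working session

There is one attempt and no reset: what is moved stays moved. The work goes in short steps, Python scripts to look and compute and a shell command to move; the robot and the scene stay as the last step left them, time stands still between calls to the robot, and variables do not carry over. Pictures are saved under pics/ and viewed, on a budget of 10 in all, crops included, one or two more only if the job needs it, and the job is handed in when it is done.

```bash
mkdir -p pics; cat > h.py <<'E'
import numpy as np, cv2
from rig import ctrl
from scipy.spatial.transform import Rotation as R
def px(c,u,v):
    K=c["camera_matrix"];d=c["depth"][int(v),int(u)]
    p=np.array([(u-K[0,2])*d/K[0,0],(v-K[1,2])*d/K[1,1],d,1]);return (c["world_from_camera"]@p)[:3]
def cloud(c):
    K=c["camera_matrix"];d=c["depth"];v,u=np.mgrid[:480,:640]
    P=np.stack([(u-K[0,2])*d/K[0,0],(v-K[1,2])*d/K[1,1],d,np.ones_like(d)],-1)
    return (P@c["world_from_camera"].T)[...,:3]
def proj(c,p):
    q=np.linalg.inv(c["world_from_camera"])@np.append(p,1);K=c["camera_matrix"];a=K@q[:3];return a[:2]/a[2]
E
python3 - <<'E'
from h import *
s=ctrl.get_state();print({k:np.round(v,3) for k,v in s.items()});print(R.from_quat(s["tool_rot"]).as_matrix().round(3))
for n in ("top","side"):
    c=ctrl.camera(n);cv2.imwrite(f"pics/{n}0.png",c["img"]);print(n,c["world_from_camera"].round(2).tolist())
    for t in ("lift","mouth","tray_top","thick_centre","thin_centre","motor"):
        for r in ctrl.tip_of(t,c)[:4]: print(t,np.round(r["at"],1),round(r["score"],2),proj(c,r["at"]).round())
E
```

```text
{'clock': np.float64(0.0), 'qpos': array([-1.194,  0.126, -0.041,  1.405, -0.   ,  1.571]), 'joint_velocities': array([ 0.001,  0.   , -0.001,  0.   , -0.   ,  0.   ]), 'joint_torque': array([ 2.0000e-03, -4.3592e+01,  3.5292e+01,  1.7000e-02,  0.0000e+00,
        0.0000e+00]), 'tcp_pos': array([ 193.038, -487.795,  230.55 ]), 'tool_rot': array([ 0.398,  0.585, -0.397,  0.584]), 'contact_force': array([-0.106,  0.838, -0.079]), 'moment': array([0.003, 0.019, 0.005]), 'width': np.float64(1.002)}
[[-0.001  0.93   0.368]
 [ 0.001  0.368 -0.93 ]
 [-1.    -0.    -0.002]]
top [[-0.0, -0.98, 0.18, 391.71], [-1.0, -0.0, -0.03, -4.31], [0.03, -0.18, -0.98, 1225.53], [0.0, 0.0, 0.0, 1.0]]
lift [610.3  -1.1   1.4] 0.74 [306. 237.]
lift [ 700.8 -269.3   -2.6] 0.68 [426. 198.]
mouth [612.1  -6.7  60.3] 0.98 [309. 231.]
tray_top [600.3  -2.6  59.3] 0.56 [307. 237.]
thick_centre [ 617.1 -110.    67. ] 0.72 [358. 228.]
thin_centre [ 415.1 -121.1    2.2] 0.87 [362. 327.]
thin_centre [518.2 -13.3  62.9] 0.82 [312. 276.]
thin_centre [397.   79.8   7.9] 0.82 [267. 336.]
thin_centre [487.  115.2   2.3] 0.6 [251. 294.]
motor [ 514.2 -138.7   -2. ] 0.74 [369. 281.]
side [[0.99, -0.09, 0.11, 483.64], [-0.14, -0.6, 0.79, -811.61], [-0.01, -0.79, -0.61, 677.96], [0.0, 0.0, 0.0, 1.0]]
lift [604.4   1.2  -4.3] 0.96 [331. 266.]
mouth [613.1  -1.8  62.6] 0.62 [335. 242.]
tray_top [6.062e+02 3.000e-01 5.510e+01] 0.68 [332. 245.]
thick_centre [ 618.4 -107.4   65.9] 0.78 [346. 272.]
thin_centre [521.3 -11.4  59.3] 0.81 [293. 250.]
thin_centre [ 411.4 -127.4    0.9] 0.81 [245. 314.]
thin_centre [490.2 117.    5. ] 0.69 [277. 237.]
thin_centre [394.   81.1   4.2] 0.62 [236. 250.]
motor [ 5.132e+02 -1.366e+02  5.000e-01] 0.77 [296. 312.]
motor [ 698.7 -273.5   -3.7] 0.68 [405. 356.]
motor [ 6.153e+02 -1.000e-01  6.260e+01] 0.55 [336. 242.]
```

View pics/top0.png

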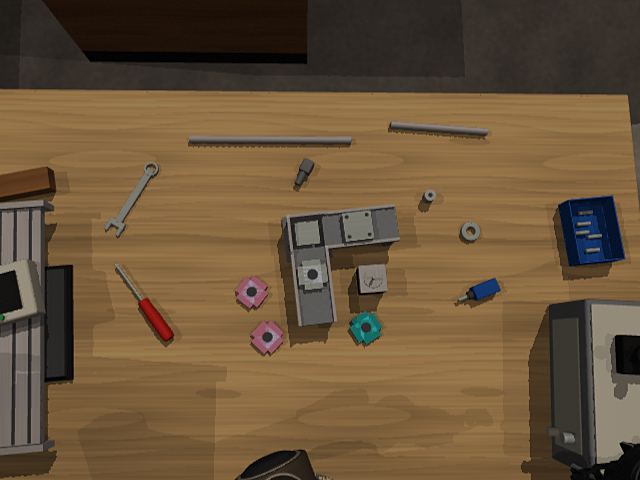

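View pics/side0.png

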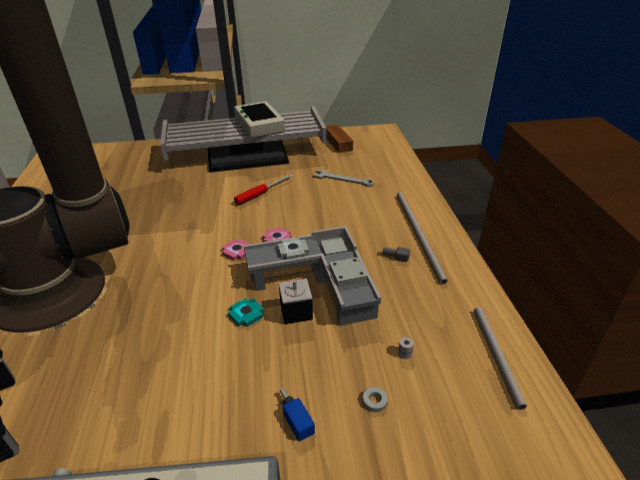

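The top view shows the lift at about (307,232). The thick plate, with four bores, is on the -y deck at (358,227). The grey notched thin plate is on the -x deck at (312,274). The notched look-alikes are pink at (251,292) and (267,337) and turquoise at (366,328). Next I fit the lift pose and confirm the plates in one crop.

```bash
cat >> h.py <<'E'
from scipy.optimize import minimize
def inL(q,h=39,e=190):
    x,y=q[:,0],q[:,1]
    return ((x>-e)&(x<h)&(abs(y)<h))|((y>-e)&(y<h)&(abs(x)<h))
def to_lift(p,pose):
    c,s=np.cos(pose[2]),np.sin(pose[2]);d=p[...,:2]-pose[:2]
    return np.concatenate([np.stack([d[...,0]*c+d[...,1]*s,-d[...,0]*s+d[...,1]*c],-1),p[...,2:]],-1)
def plates(c,pose,dz):
    q=to_lift(cloud(c).reshape(-1,3)-[0,0,dz],pose);out={}
    a=(abs(q[:,0])<31)&(q[:,1]<28)&(q[:,1]>-185)&(q[:,2]>69)&(q[:,2]<85)
    b=(abs(q[:,1])<31)&(q[:,0]<28)&(q[:,0]>-185)&(q[:,2]>69)&(q[:,2]<85)
    for n,m in(("-y",a),("-x",b)):
        if m.sum()>20:out[n]=(m.sum(),np.percentile(q[m],[2,50,98],axis=0).round(1).tolist())
    return out
E
python3 - <<'E'
from h import *
for n in("top","side"):
    c=ctrl.camera(n);P=cloud(c).reshape(-1,3)
    m=(P[:,0]>350)&(P[:,0]<750)&(P[:,1]>-300)&(P[:,1]<150)&(c["depth"].ravel()>0)
    P=P[m];near=to_lift(P,[612,-4,0]);print(n,"bench z",np.median(P[~inL(near,80,240)][:,2]))
    occ=(P[:,2]>52)&(P[:,2]<82)
    f=lambda p:-(inL(to_lift(P[occ],p)).sum()-inL(to_lift(P[~occ],p)).sum())
    best=min((minimize(f,[612,-4,y],method="Nelder-Mead",options=dict(initial_simplex=[[606,-8,y-.05],[618,-4,y],[612,2,y+.05],[610,-4,y+.1]])) for y in(-.05,.0,.05,.1,.15)),key=lambda r:r.fun)
    print(best.x.round(3),best.fun,occ.sum())
    q=to_lift(P,best.x)
    for nm,a in(("deck-y",(abs(q[:,0])<28)&(q[:,1]>-180)&(q[:,1]<-150)),("deck-x",(abs(q[:,1])<28)&(q[:,0]>-180)&(q[:,0]<-150)),("tray",(abs(q[:,1])<18)&(abs(q[:,0])<18))):
        print(nm,a.sum(),np.median(q[a][:,2]).round(2),q[a][:,2].std().round(2))
    print(plates(c,best.x,0))
    if n=="top":
        i=c["img"][190:350,230:430];cv2.imwrite("pics/crop1.png",cv2.resize(i,None,fx=4,fy=3.75,interpolation=cv2.INTER_CUBIC)[:600])
E
```

```text
top bench z -0.1857111779453362
[ 6.10536e+02 -3.08400e+00  1.17000e-01] -5834.0 7294
deck-y 364 59.37 2.31
deck-x 405 59.25 2.27
tray 288 56.55 2.19
{'-y': (np.int64(820), [[-29.8, -134.4, 71.0], [-1.7, -105.4, 75.3], [27.0, -76.3, 79.8]]), '-x': (np.int64(640), [[-118.8, -28.8, 69.2], [-90.3, 0.2, 71.8], [-62.3, 27.7, 76.1]])}
side bench z -0.2831654310659246
[6.15122e+02 1.10680e+01 9.50000e-02] -2901.0 5774
deck-y 323 59.43 2.63
deck-x 297 59.24 23.89
tray 138 56.7 2.88
{'-y': (np.int64(747), [[-30.1, -149.6, 69.9], [-1.3, -116.1, 74.9], [29.5, 24.1, 77.4]]), '-x': (np.int64(449), [[-124.9, -30.2, 69.4], [-86.2, -3.7, 71.7], [26.7, 24.8, 74.7]])}
```

View pics/crop1.png

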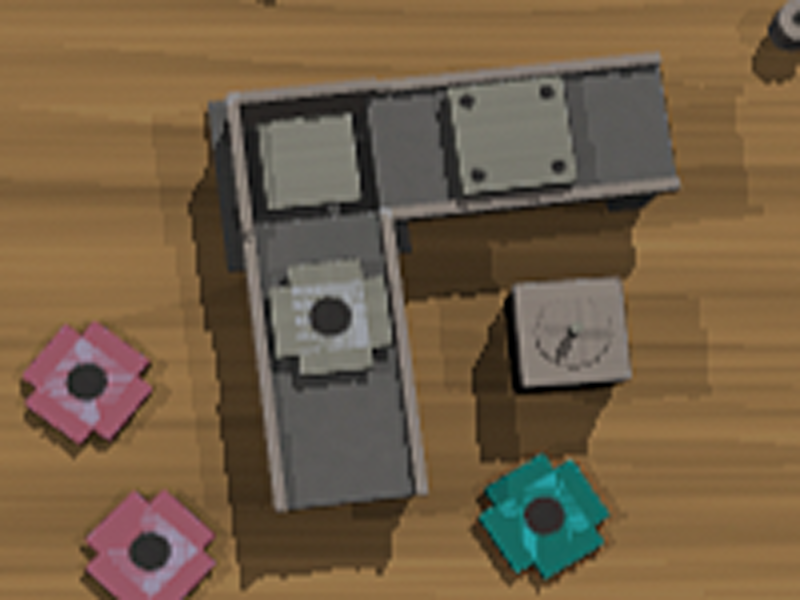

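The crop confirms the thick plate (four bores) on the -y deck and the steel-coloured notched thin plate on the -x deck. The pink and turquoise ones are decoys. The lift is at about (611,-3) with a yaw of about 0.115 rad. I'll go behind the thick plate with the fingers shut.

```bash
python3 -m handwheel '[[-1,[0,4,-1],0.13],[-1,[0,9,-2.3],0.262],[-1,[0,14,-3.6],0.262],[-1,[0,19,-4.8],0.262],[-1,[0,24,-6.1],0.262],[-1,[0,29,-7.4],0.262],[-1,[0,34,-8.6],0.262],[-1,[0,39,-9.9],0.262],[-1,[0,44,-11.2],0.262],[-1,[0,48,-12.2],0.262],[-1,[2,52.3,-13.3],0.262],[-1,[6,52.3,-13.3],0.262],[-1,[10,52.3,-13.3],0.262],[-1,[12,52.3,-13.3],0.262],[-1,[12,52.3,-13.3],0.262],[-1,[12,52.3,-13.3],0.262]]'
cat >> h.py <<'E'
POSE=[611,-3,.115]
def where():
    s=ctrl.get_state();M=R.from_quat(s["tool_rot"]).as_matrix()
    print("t",round(s["clock"],2),"tcp",np.round(s["tcp_pos"],1),"lift",to_lift(np.array(s["tcp_pos"]),POSE).round(1),"yaw",round(np.arctan2(M[1,1],M[0,1]),3),"F",np.round(s["contact_force"],2),"w",round(s["width"],2))
E
python3 - <<'E'
from h import *
where()
for n in("top","side"):
    c=ctrl.camera(n);print(plates(c,POSE,-.2));
    if n=="side":cv2.imwrite("pics/s1.png",cv2.resize(c["img"][130:370,200:500],None,fx=2.5,fy=2.5))
E
```

```text
clock: 2.4
tcp_pos: [630.6, -172.1, 111.8]
tool_rot: [0.47, 0.528, -0.471, 0.528]
contact_force: [-0.2, -0.4, 0.9]
width: -0.0
t 2.4 tcp [ 630.6 -172.1  111.8] lift [ 1.000e-01 -1.702e+02  1.118e+02] yaw 0.115 F [-0.23 -0.42  0.9 ] w -0.0
{'-y': (np.int64(778), [[-30.0, -134.1, 71.4], [-2.8, -103.9, 75.6], [26.8, -76.4, 80.2]]), '-x': (np.int64(651), [[-119.4, -29.0, 69.2], [-91.0, -0.2, 71.9], [-62.6, 27.6, 76.1]])}
{'-y': (np.int64(480), [[-30.3, -136.2, 69.8], [-9.9, -107.5, 75.3], [18.3, -76.1, 77.8]]), '-x': (np.int64(433), [[-119.8, -29.7, 69.8], [-91.7, -2.9, 71.7], [-62.8, 26.7, 73.8]])}
```

View pics/s1.png

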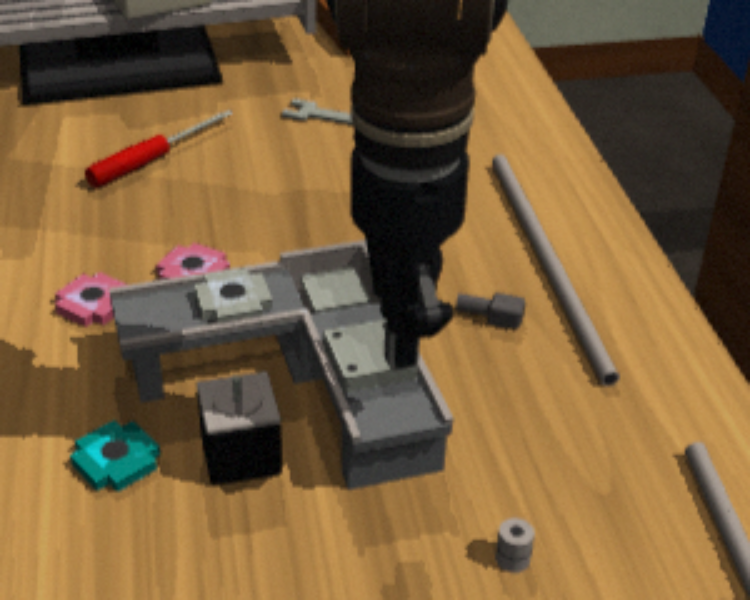

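The fingers are over the outer part of the -y deck, behind the thick plate (crop about (385,350)). I'll lower them and push.

```bash
python3 -m handwheel '[[-1,[3,0,0],0],[-1,[4.7,0,0],0],[-1,[4.7,0,0],0],[-1,[4.7,0,-1],0],[-1,[4.7,0,-1.8],0],[-1,[4.7,0,-2.6],0],[-1,[4.7,0,-3.4],0],[-1,[4.7,0,-4.2],0],[-1,[4.7,0,-5],0],[-1,[4.7,0,-5.8],0],[-1,[4.7,0,-6.6],0],[-1,[4.7,0,-7.4],0],[-1,[4.7,0,-8.2],0],[-1,[4.7,0,-9],0],[-1,[4.7,0,-9.8],0],[-1,[4.7,0,-10.5],0],[-1,[4.7,0,-11.2],0],[-1,[4.7,0,-11.8],0],[-1,[4.7,0,-11.8],0]]'
python3 - <<'E'
from h import *
where()
for n in("top","side"): print(plates(ctrl.camera(n),POSE,-.2))
E
```

```text
clock: 4.4
tcp_pos: [617.7, -54.0, 65.5]
tool_rot: [0.471, 0.527, -0.47, 0.529]
contact_force: [0.6, -2.0, 3.3]
width: 0.002
t 4.4 tcp [617.7 -54.   65.5] lift [  0.8 -51.4  65.5] yaw 0.116 F [ 0.63 -2.    3.33] w 0.0
{'-y': (np.int64(78), [[-26.4, 7.7, 69.1], [6.6, 13.8, 70.6], [24.9, 19.4, 74.0]]), '-x': (np.int64(79), [[-28.3, 7.8, 69.1], [6.2, 13.9, 70.6], [24.9, 19.4, 73.9]])}
{'-y': (np.int64(292), [[-30.4, -65.8, 69.3], [-12.4, -27.6, 73.1], [24.1, 15.6, 83.4]]), '-x': (np.int64(604), [[-118.9, -29.9, 69.3], [-81.1, -4.0, 71.6], [-3.1, 26.7, 75.4]])}
```

```bash
python3 -m handwheel '[[-1,[0.25,0,-0.5],0],[-1,[0.25,0,-0.9],0],[-1,[0.25,0,-1.2],0],[-1,[0.25,0,-1.2],0]]'
python3 - <<'E'
from h import *
where()
c=ctrl.camera("side");print(plates(c,POSE,-.2));cv2.imwrite("pics/s2.png",cv2.resize(c["img"][200:350,230:430],None,fx=4,fy=4))
E
```

```text
clock: 4.9
tcp_pos: [615.0, -41.9, 61.1]
tool_rot: [0.47, 0.529, -0.47, 0.527]
contact_force: [-0.2, 0.6, 0.3]
width: 0.002
t 4.9 tcp [615.  -41.9  61.1] lift [ -0.4 -39.1  61.1] yaw 0.116 F [-0.24  0.63  0.26] w 0.0
{'-y': (np.int64(74), [[-11.4, -54.2, 69.6], [-4.3, -50.8, 77.1], [10.3, -27.6, 84.6]]), '-x': (np.int64(437), [[-119.8, -29.6, 69.3], [-91.5, -2.8, 71.6], [-62.6, 28.0, 73.8]])}
```

View pics/s2.png

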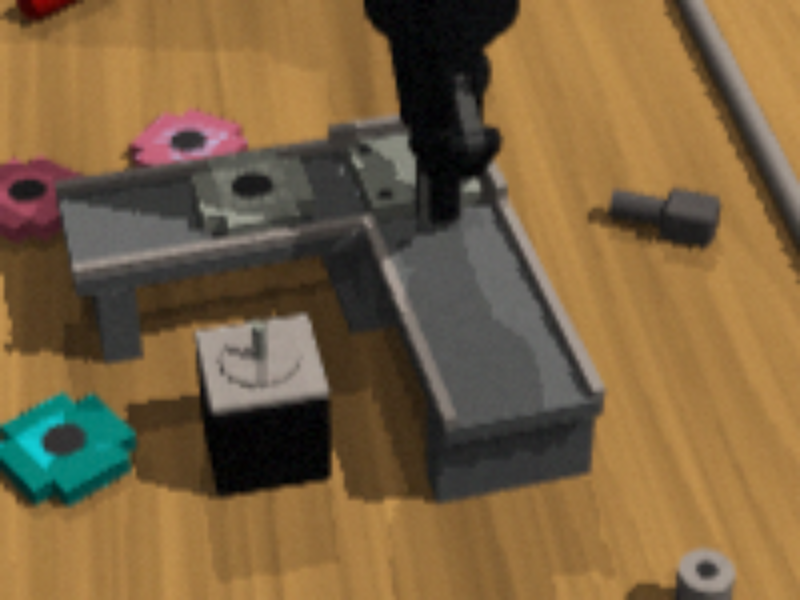

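The thick plate looks seated in the well (crop about (390,175)). I'll back off and measure.

```bash
python3 -m handwheel '[[-1,[0,0,0.5],0],[-1,[-4,0,2],0],[-1,[-7,0,6],0],[-1,[-7,0,11],0],[-1,[-7,0,14],0],[-1,[-7,0,14],0],[-1,[-7,0,14],0]]'
cat >> h.py <<'E'
def well(h=22):
    for n in("top","side"):
        c=ctrl.camera(n);q=to_lift(cloud(c).reshape(-1,3),POSE)
        g=lambda x0,x1,y0,y1:q[(q[:,0]>x0)&(q[:,0]<x1)&(q[:,1]>y0)&(q[:,1]<y1)]
        a=g(-h,h,-h,h);a=a[a[:,2]<100];d1=g(-180,-150,-25,25);d2=g(-25,25,-180,-140)
        A=np.c_[a[:,:2],np.ones(len(a))];k=np.linalg.lstsq(A,a[:,2],rcond=None)[0] if len(a)>9 else 0
        print(n,"well z",np.median(a[:,2]).round(2),"mean",a[:,2].mean().round(2),len(a),"tilt/const",np.round(k,3),"decks",[np.median(d[:,2]).round(2) for d in(d1,d2)],[d[:,2].mean().round(2) for d in(d1,d2)])
        for t in("thick_centre","thin_centre","mouth"):
            for r in ctrl.tip_of(t,c)[:4]:
                L=to_lift(np.array(r["at"]),POSE)
                if abs(L[0]+60)<150 and abs(L[1])<60: print("  ",t,L.round(1),round(r["score"],2))
    return
E
python3 - <<'E'
from h import *
where();well()
E
```

```text
clock: 5.65
tcp_pos: [631.3, -182.9, 131.4]
tool_rot: [0.471, 0.528, -0.471, 0.527]
contact_force: [-0.3, 0.2, 0.2]
width: 0.002
t 5.65 tcp [ 631.3 -182.9  131.4] lift [  -0.4 -181.   131.4] yaw 0.113 F [-0.27  0.15  0.2 ] w 0.0
top well z 66.27 mean 66.15 442 tilt/const [3.0000e-03 3.0000e-03 6.6155e+01] decks [np.float64(59.57), np.float64(616.64)] [np.float64(59.33), np.float64(471.92)]
   thick_centre [-5.9 -0.5 57.3] 0.94
   thick_centre [-0.5  1.7 60.1] 0.18
   thin_centre [-93.4   2.9  65.8] 0.86
   mouth [-0.1 -2.8 61. ] 0.72
side well z 65.9 mean 65.97 248 tilt/const [-0.0000e+00 -6.0000e-03  6.5963e+01] decks [np.float64(59.09), np.float64(58.9)] [np.float64(47.1), np.float64(72.6)]
   thick_centre [-4.  -1.7 59. ] 0.9
   thick_centre [ 2.4  2.4 62.5] 0.4
   thin_centre [-90.2  -1.7  64.1] 0.72
   mouth [ 2.8  2.4 65.3] 0.71
```

The thick plate is level in the well, its top 6.7 mm above the decks, so it has to be pressed below deck height before the thin plate can slide over it. I'll move over the well centre.

```bash
python3 -m handwheel '[[-1,[0,0,-5],0],[-1,[0,0,-10],0],[-1,[0,0,-15],0],[-1,[0,0,-18.1],0],[-1,[3,0,-18.1],0],[-1,[5.5,0,-18.1],0],[-1,[6,0,-18.1],0],[-1,[6.3,0,-18.1],0],[-1,[6.6,0,-18.1],0],[-1,[6.9,0,-18.1],0],[-1,[7.2,0,-18.1],0],[-1,[7.2,0,-18.1],0]]'
python3 -c "
from h import *
where()"
```

```text
clock: 7.25
tcp_pos: [611.9, -2.4, 60.7]
tool_rot: [0.471, 0.527, -0.47, 0.528]
contact_force: [-0.5, 0.0, 3.4]
width: -0.001
t 7.25 tcp [611.9  -2.4  60.7] lift [ 1.   0.5 60.7] yaw 0.114 F [-0.51  0.04  3.44] w -0.0
```

```bash
for k in 1; do python3 -m handwheel '[[-1,[0.3,0,0],0],[-1,[0.6,0,0],0],[-1,[0.6,0,0],0]]'; done; python3 -m handwheel '[[-1,[0.2,0,0],0],[-1,[0.4,0,0],0],[-1,[0.4,0,0],0]]'
```

```text
clock: 7.55
tcp_pos: [611.9, -2.4, 55.0]
tool_rot: [0.471, 0.527, -0.47, 0.529]
contact_force: [-0.8, -0.7, 6.8]
width: 0.003
clock: 7.85
tcp_pos: [611.9, -2.4, 51.2]
tool_rot: [0.471, 0.527, -0.47, 0.529]
contact_force: [-0.0, -0.5, 6.6]
width: -0.003
```

```bash
python3 -m handwheel '[[-1,[0.2,0,0],0],[-1,[0.37,0,0],0],[-1,[0.37,0,0],0]]'; python3 -m handwheel '[[-1,[-0.6,0,0],0],[-1,[-1.2,0,0],0],[-1,[-2.5,0,0],0],[-1,[-6,0,0],0],[-1,[-8.5,0,5],0],[-1,[-8.5,0,10],0],[-1,[-8.5,0,15],0],[-1,[-8.5,0,18],0],[-1,[-8.5,0,18],0],[-1,[-8.5,0,18],0]]'
python3 - <<'E'
from h import *
where();well()
E
```

```text
clock: 8.15
tcp_pos: [611.9, -2.4, 47.5]
tool_rot: [0.471, 0.527, -0.47, 0.529]
contact_force: [-0.5, -0.8, 8.1]
width: -0.001
clock: 9.15
tcp_pos: [631.1, -181.6, 131.0]
tool_rot: [0.471, 0.528, -0.471, 0.527]
contact_force: [0.1, -0.1, 0.2]
width: 0.0
t 9.15 tcp [ 631.1 -181.6  131. ] lift [  -0.5 -179.7  131. ] yaw 0.113 F [ 0.1  -0.09  0.15] w 0.0
top well z 57.17 mean 57.16 437 tilt/const [-1.0000e-03  1.3000e-02  5.7158e+01] decks [np.float64(59.45), np.float64(616.3)] [np.float64(59.4), np.float64(477.06)]
   thick_centre [-6.8  1.2 49.1] 0.84
   thick_centre [-93.7   1.1  64.9] 0.23
   thin_centre [-98.4  -1.   64.1] 0.65
   mouth [-0.2 -3.2 59.3] 0.63
   mouth [-95.9   2.6  63.5] 0.55
side well z 57.03 mean 57.04 251 tilt/const [1.0000e-03 8.0000e-03 5.7047e+01] decks [np.float64(59.19), np.float64(58.69)] [np.float64(47.44), np.float64(72.63)]
   thick_centre [-4.9  1.  48.1] 0.69
   thin_centre [-90.3   1.3  62.2] 0.81
   mouth [ 1.5 -2.  64.5] 0.7
```

The thick plate's top is now about 2.2 mm below the decks and level. Next I go behind the thin plate.

```bash
python3 -m handwheel '[[-1,[0,-4,-4.6],0],[-1,[0,-8,-9.2],0],[-1,[0,-12,-13.8],0],[-1,[0,-15.5,-18],0],[-1,[3,-15.5,-18],0],[-1,[6,-15.5,-18],0],[-1,[6.85,-15.5,-18],0],[-1,[6.85,-15.5,-18],0],[-1,[6.85,-15.5,-18],0]]'
python3 - <<'E'
from h import *
where()
c=ctrl.camera("side");print(plates(c,POSE,-.2));cv2.imwrite("pics/s3.png",cv2.resize(c["img"][200:350,230:430],None,fx=4,fy=4))
E
```

```text
clock: 10.45
tcp_pos: [458.2, -20.2, 63.6]
tool_rot: [0.471, 0.527, -0.47, 0.528]
contact_force: [0.5, -0.9, -0.3]
width: 0.0
t 10.45 tcp [458.2 -20.2  63.6] lift [-153.8    0.4   63.6] yaw 0.114 F [ 0.49 -0.92 -0.29] w 0.0
{'-x': (np.int64(498), [[-162.3, -29.3, 69.5], [-95.8, -5.8, 71.8], [-62.6, 27.3, 83.5]])}
```

View pics/s3.png

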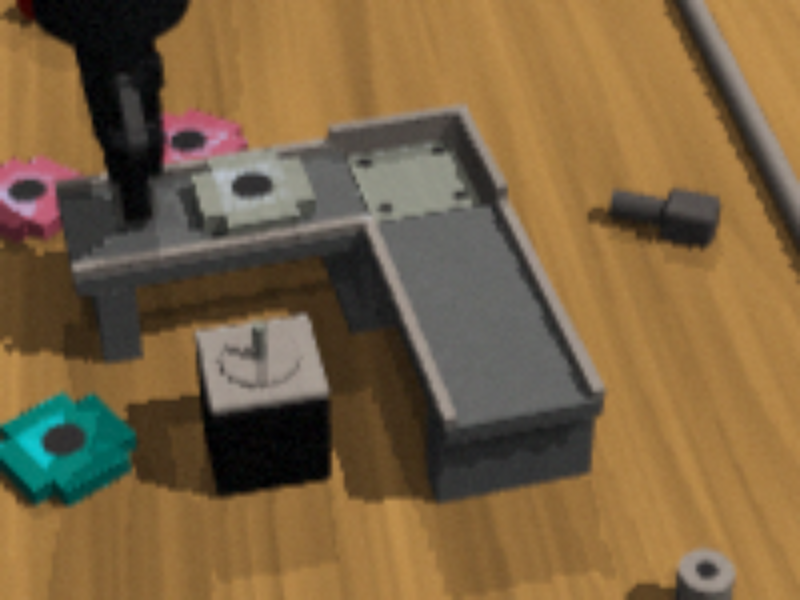

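The thick plate is flush in the well (crop (415,180)), and the finger is behind the thin plate at (135,205), in the channel. I'll push.

```bash
python3 -m handwheel '[[-1,[0.1,0.8,0],0],[-1,[0.1,1.6,0],0],[-1,[0.1,2.4,0],0],[-1,[0.1,3.2,0],0],[-1,[0.1,4,0],0],[-1,[0.1,4.8,0],0],[-1,[0.1,5.6,0],0],[-1,[0.1,6.4,0],0],[-1,[0.1,7.2,0],0],[-1,[0.1,8,0],0],[-1,[0.1,8.8,0],0],[-1,[0.1,9.6,0],0],[-1,[0.1,10.2,0],0],[-1,[0.15,10.7,0],0],[-1,[0.15,10.7,0],0]]'
python3 - <<'E'
from h import *
where()
for n in("top","side"): print(plates(ctrl.camera(n),POSE,-.2))
E
```

```text
clock: 12.0
tcp_pos: [564.1, -7.6, 61.0]
tool_rot: [0.471, 0.528, -0.47, 0.528]
contact_force: [-0.0, 0.0, 0.6]
width: 0.001
t 12.0 tcp [564.1  -7.6  61. ] lift [-47.1   0.8  61. ] yaw 0.115 F [-0.02  0.05  0.63] w 0.0
{}
{'-y': (np.int64(219), [[-30.1, -29.2, 69.1], [-12.5, -3.0, 70.5], [18.6, 24.0, 72.8]]), '-x': (np.int64(299), [[-57.5, -28.8, 69.1], [-19.1, -6.3, 70.9], [14.9, 24.1, 82.8]])}
```

```bash
python3 -m handwheel '[[-1,[0,0.4,0],0],[-1,[0,0.8,0],0],[-1,[0,0.8,0],0]]'; python3 -m handwheel '[[-1,[0,0.2,0],0],[-1,[0,0.2,0],0]]'
python3 - <<'E'
from h import *
where()
E
```

```text
clock: 12.4
tcp_pos: [571.5, -6.7, 61.0]
tool_rot: [0.47, 0.528, -0.471, 0.528]
contact_force: [-0.1, -0.3, -0.8]
width: 0.004
clock: 12.6
tcp_pos: [571.7, -6.7, 60.7]
tool_rot: [0.47, 0.529, -0.471, 0.527]
contact_force: [-5.2, -1.3, 1.6]
width: 0.001
t 12.6 tcp [571.7  -6.7  60.7] lift [-39.5   0.8  60.7] yaw 0.115 F [-5.22 -1.35  1.56] w 0.0
```

Contact with the wall (5 N). Backing off to measure.

```bash
python3 -m handwheel '[[-1,[0,-0.5,0],0],[-1,[-3,-3,0],0],[-1,[-7,-6,0],0],[-1,[-7,-11,0],0],[-1,[-7,-15,5],0],[-1,[-7,-15,10],0],[-1,[-7,-15,14],0],[-1,[-7,-15,14],0],[-1,[-7,-15,14],0]]'
python3 - <<'E'
from h import *
where();well()
c=ctrl.camera("top");cv2.imwrite("pics/t4.png",cv2.resize(c["img"][190:340,230:430],None,fx=4,fy=4,interpolation=cv2.INTER_CUBIC))
E
```

```text
clock: 13.5
tcp_pos: [440.2, -163.9, 131.3]
tool_rot: [0.472, 0.527, -0.471, 0.527]
contact_force: [0.6, 0.1, -0.2]
width: 0.0
t 13.5 tcp [ 440.2 -163.9  131.3] lift [-188.2 -140.2  131.3] yaw 0.112 F [ 0.64  0.08 -0.24] w 0.0
top well z 65.89 mean 65.73 442 tilt/const [ 4.400e-02 -1.000e-03  6.574e+01] decks [np.float64(59.2), np.float64(59.55)] [np.float64(59.22), np.float64(59.52)]
   thick_centre [-7.5  1.5 45.5] 0.46
   thin_centre [-3.2  0.3 59.7] 0.58
   mouth [ 1.4 -0.5 61.2] 0.72
   mouth [-7.3 -0.6 44.7] 0.51
side well z 65.48 mean 65.19 260 tilt/const [3.6000e-02 4.0000e-02 6.5282e+01] decks [np.float64(58.14), np.float64(58.14)] [np.float64(33.19), np.float64(41.33)]
   thick_centre [-6.5  0.9 43.9] 0.57
   thin_centre [-0.1  3.1 60.3] 0.57
   mouth [ 1.5 -0.4 61.5] 0.64
   mouth [-4.2  1.2 45.7] 0.49
   mouth [ 0.1  1.7 55.8] 0.27
```

View pics/t4.png

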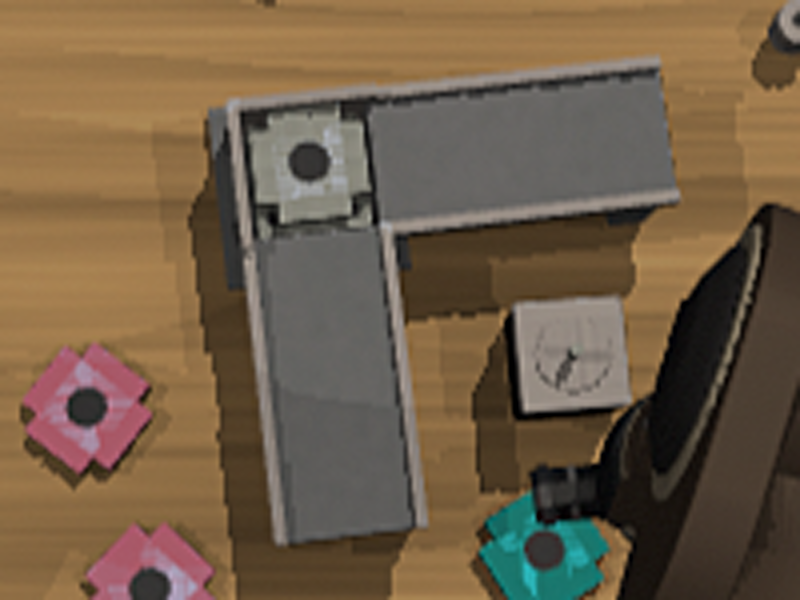

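The thin plate is on the thick one in the well (crop (308,160)), with its top about 6.4 mm above the decks. I need to know whether the bore is a real hole under the finger, and re-check the tilt away from the notches.

```bash
python3 - <<'E'
from h import *
c=ctrl.camera("top");q=to_lift(cloud(c).reshape(-1,3),POSE);g=c["img"].reshape(-1,3).mean(1)
m=(abs(q[:,0])<18)&(abs(q[:,1])<18)&(q[:,2]<100);d=m&(g<75)
print("dark",d.sum(),np.median(q[d],axis=0).round(1),np.percentile(q[d],[5,95],axis=0).round(1).tolist(),"light",np.median(q[m&~d],axis=0).round(1))
a=q[m];print(np.linalg.lstsq(np.c_[a[:,:2],np.ones(len(a))],a[:,2],rcond=None)[0].round(3))
E
```

```text
dark 72 [ 3.3 -0.2 66. ] [[-5.2, -8.8, 62.1], [10.9, 7.7, 68.3]] light [-3.9  0.5 65.8]
[-2.000e-03 -1.900e-02  6.582e+01]
```

The bore is only surface marking (same depth) and the plate is level. I'll go above the centre and press.

```bash
python3 -m handwheel '[[-1,[0,4,-3],0],[-1,[0,8,-6],0],[-1,[0,12,-9],0],[-1,[0,16,-12],0],[-1,[0,19,-14],0],[-1,[3,19,-14],0],[-1,[5.5,19,-14],0],[-1,[6.3,19,-14],0],[-1,[6.7,19,-14],0],[-1,[7.1,19,-14],0],[-1,[7.1,19,-14],0]]'; python3 -m handwheel '[[-1,[0.2,0,0],0],[-1,[0.4,0,0],0],[-1,[0.4,0,0],0]]'
python3 -c "
from h import *
where()"
```

```text
clock: 15.1
tcp_pos: [613.2, -2.0, 61.3]
tool_rot: [0.471, 0.527, -0.47, 0.528]
contact_force: [-2.2, 1.0, 2.1]
width: -0.0
clock: 15.4
tcp_pos: [613.5, -2.1, 57.7]
tool_rot: [0.471, 0.527, -0.47, 0.528]
contact_force: [-3.0, 0.7, 3.7]
width: -0.0
t 15.4 tcp [613.5  -2.1  57.7] lift [ 2.5  0.6 57.7] yaw 0.114 F [-3.    0.65  3.71] w -0.0
```

```bash
python3 -m handwheel '[[-1,[0.2,0,0],0],[-1,[0.4,0,0],0],[-1,[0.4,0,0],0]]';python3 -m handwheel '[[-1,[0.15,0,0],0],[-1,[0.15,0,0],0]]'; python3 -m handwheel '[[-1,[-0.6,0,0],0],[-1,[-1.2,0,0],0],[-1,[-2.5,0,0],0],[-1,[-6,0,0],0],[-1,[-8,-4,3],0],[-1,[-8,-8,6],0],[-1,[-8,-12,9],0],[-1,[-8,-16,12],0],[-1,[-8,-19,14],0],[-1,[-8,-19,14],0],[-1,[-8,-19,14],0]]'
python3 -c "
from h import *
where();well(18)"
```

```text
clock: 15.7
tcp_pos: [613.5, -2.1, 53.8]
tool_rot: [0.471, 0.527, -0.47, 0.528]
contact_force: [-2.6, 1.2, 4.4]
width: 0.002
clock: 15.9
tcp_pos: [613.5, -2.1, 52.4]
tool_rot: [0.471, 0.527, -0.47, 0.528]
contact_force: [-3.1, 1.5, 5.3]
width: 0.002
clock: 17.0
tcp_pos: [440.3, -163.5, 131.8]
tool_rot: [0.471, 0.527, -0.471, 0.528]
contact_force: [0.2, 0.2, -0.3]
width: -0.005
t 17.0 tcp [ 440.3 -163.5  131.8] lift [-188.  -139.9  131.8] yaw 0.113 F [ 0.19  0.24 -0.29] w -0.0
top well z 59.36 mean 59.37 292 tilt/const [-1.0000e-03 -4.0000e-03  5.9372e+01] decks [np.float64(59.54), np.float64(59.32)] [np.float64(59.43), np.float64(59.28)]
   thick_centre [-6.7  1.1 37.9] 0.45
   thick_centre [-1.9 -1.  52.4] 0.3
   thin_centre [-2.1  2.2 52.6] 0.73
   mouth [ 0.8  0.  60.5] 0.83
side well z 59.05 mean 59.03 171 tilt/const [ 5.0000e-03 -2.0000e-03  5.9037e+01] decks [np.float64(57.79), np.float64(58.04)] [np.float64(32.87), np.float64(41.31)]
   thin_centre [ 0.1  3.9 51.7] 0.8
   mouth [ 0.8  0.2 65.8] 0.72
```

```bash
python3 - <<'E'
from h import *
c=ctrl.camera("side");cv2.imwrite("pics/s5.png",cv2.resize(c["img"][200:350,230:430],None,fx=4,fy=4))
E
```

```text
(no output)
```

View pics/s5.png

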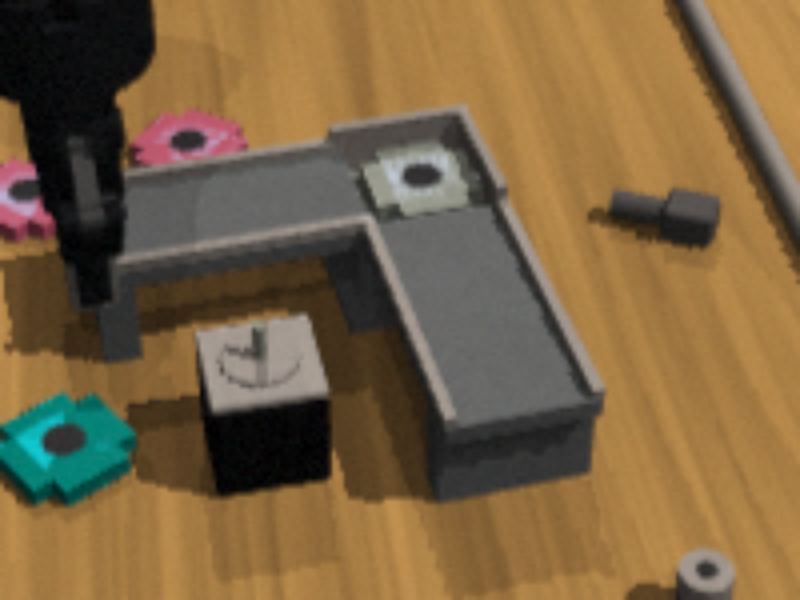

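The thin plate sits flush in the well (crop (420,175)), the motor hasn't moved, and the arm is clear. Handing in.

```bash
python3 -c "
from h import *
print(ctrl.sign_off())"
```

```text
the job is handed in; nothing more can be done
None
```

Both plates are in the well, with the thin one on top of the thick one and flush with the decks. I handed the job in at about 17 s on the robot's clock. `sign_off` gives no verdict, so the result below rests on my own measurements.

- **Thick plate:** I slid it in along the -y deck. It stood 6.7 mm above the decks, so I pressed it to about 2.2 mm below them to let the thin plate slide over it.
- **Thin plate:** I slid it in along the -x deck until it met the wall, then pressed the stack down in small steps.
- **Last check, top camera:** the plate top read 59.4 mm against 59.3–59.5 mm for the decks. It was level to within about 0.005 rad.
- **Last check, side camera:** the plate top read 59.05 mm. Its deck readings (57.8–58.0 mm) had dropped about 1 mm below what they were earlier with a clear view. I put that down to the arm blocking part of the view. Taken at face value, they would leave the plate 1.0–1.3 mm high, still inside the 2.5 mm limit.
- **Plate positions:** the networks put the thick plate's centre up to 7.5 mm from the well's centre in x. The well's clearance allows only about 3 mm, so I treated this as network error.
- **Other things on the bench:** the last picture shows the motor, coupling and tube joint where they were, and the arm clear of everything. I did not re-measure the limit switch, bearing, screwdriver or wrench, but the arm went nowhere near them.

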